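# Lock the blue cell in its holder

## Robot

A 6-joint arm with a two-finger parallel gripper is mounted at the origin on a cart in front of the work surface, level with it; the furniture and walls round the work are solid. World frame = base frame: x ahead of the robot, y to its left, z up, the work surface at z = 0. Lengths are in mm, angles in rad, forces in N, time in s.
With the tool pointing down it reaches from about 275 to 750 mm from the base axis. Payload 10.2 kg.
Tool frame: the origin (TCP) lies midway between the tips of the shut fingers; the grasp point (between the pads) lies 19 mm behind it; z points along the fingers, y is the line along which they close (so a half turn about z gives the same grasp; the last joint's range is limited). The gripper opens to 85 mm and grips with 20 to 120 N. Pads are 22 mm wide; open, the fingers measure 114 mm over their backs; the gripper's body (76 mm by 85 mm) begins 54 mm behind the grasp point. The pads swing forward as they close: fully open they stand 13 mm farther back than shut.
Start: joints at [-1.36, 0.313, 1.498, -0, 1.331, -0.223], TCP at [220.657, -476.384, 231.294] pointing down, gripper open.
Joint ranges: [-2.94, 2.94], [-0.97, 2.17], [0.19, 2.56], [-1.23, 4.37], [0.02, 3.11], [-2.88, 2.88]. Speed limits (rad/s): [2.39, 2.39, 3.01, 3.14, 3.14, 3.14].

## Interface

Orientations are given as a unit quaternion [w, x, y, z].
In Python, from rig import sense, capture, finish_job, find_in, place_of gives the robot as it stands. The module is installed in compiled form; this text tells all that it offers.
- The arm moves only by the shell command python3 -m jog 'ROWS' [FORCE]. ROWS is JSON, a list of rows, each an object of numbers: "tx", "ty", "tz": the shift along the tool's x, y, z in mm; "ax", "ay", "az": the turn, a rotation vector about the tool's x, y, z in rad; "jaw": the closure, from -1 (fully open) to 1 (shut), so that 0 is half open. In form: [{"tx": .., "ty": .., "tz": .., "ax": .., "ay": .., "az": .., "jaw": ..}, ...]. A call has 1 to 5 rows; each row shifts and turns the commanded pose from where the row before left it, along the tool's axes as they then stand; what a row does not reach is not made up. A row lasts 1/8 s, in which the tool goes at most 62.5 mm and 10.7 degrees, less where a joint would pass 70% of its speed; a pose out of reach is approached as far as the arm can. A call with a gripper value outside its range is refused whole. The fingers move at their own pace and stop on an object; FORCE is the grip in N (left out, the last holds). Time passes only in rows, so rows that do not move let the fingers close. It gives the time, the measured TCP pose, the force, the opening and the grip force at its end, in the units of the state.
- sense(): the state, without advancing time (a new reading comes with each control period).
- capture(name): name is "scene" or "top" or "wrist"; returns a dict with "color" (384x512x3 uint8, red, green, blue), "depth" (384x512 float32, mm along the optical axis (not along the pixel's ray), 0 where there is no reading), "fx", "fy", "cx", "cy" (pixels), "camera_from_world" (4x4, takes a point from world to camera coordinates); the wrist camera has in their place "mount" (4x4, takes a point from camera to tool coordinates, whose origin is the TCP and whose axes are the flange's). Camera axes: x right, y up, looking along -z (the intrinsics and any distortion apply to the point x, -y, -z); pixel columns grow to the right and rows downward; lengths in mm; the calibration is good to about 2 mm. A picture is of the moment at which its call begins: read the wrist's pose just before it.
- finish_job(): hands the job in; it is judged then, once.
Trained networks look in the newest picture that a camera, given by its name, has taken for a name from the list of things; names that differ only in an ending like _2 or _b are one class to them, and where a whole thing is asked for, a point or a joint stands for the part that bears it (a point fixed in the world has none). Each returns a list of dicts, best first, with "conf" (0 to 1); they miss things now and then, are a little off and sometimes report something else, mostly with a low value. They report only what shows in the picture. A call takes as long as a camera call. They do not tell look-alikes from the thing itself.
- find_in(query, camera): "centre" ([column, row] in pixels, amid what is visible of it).
- place_of(query, camera): "centre" ([column, row] in pixels: a listed point, or the origin of a listed thing).
The state is a dict: "time_s": time; "joints": joint angles; "dq": joint speeds; "tau": joint torques, N m; "eef_pos": TCP position; "ee_rot": TCP orientation; "force": force on the tool from outside, world axes, zero at the start; "wrist_torque": the same for the moment, N m; "grip_width": opening from 0.0 (shut) to 1.0 (fully open); "grip_force": force on a finger pad.
Only numpy, scipy, OpenCV 4.12 (cv2) and the standard library are available. Lean on these libraries where they do the work, as an engineer would, in place of code of your own. Each camera call takes 0.05 s, during which the arm holds its last target. There are 200 camera calls.

## Task

Lay the blue battery cell lengthwise in the pocket of the cell holder on the bench and let go of it. Then swing the holder's steel keeper bar shut over the cell until it snaps fully home in its catch, and leave it shut.

Things in the scene. Friction and masses are not known exactly. Their poses are not given: they have to be found in the camera images.
- cell_blue: blue round battery cell lying on the bench (pink ones of the same size are bystanders). 18 to 20 mm across, 66 mm long, about 50 g, does not roll. Origin: centre of its underside; its y runs along its length, z up.
- holder: fixed cell holder, aluminium base 146 (x) x 70 (y) x 8 mm. Origin: on the bench under the pocket's centre, z up. The cell lies along x on the base, 8 mm up. Pocket 82 x 34 mm: four black corner ribs 17 mm high at |x| 22 to 38, |y| 17 to 23 mm (sides open between, for fingers); hinge post at x = +52 mm, 31 mm high; at x = -52 a catch block 24 mm high, its stop fence on the -y side 36 mm.
- keeper (a joint): keeper bar's angle (rad) about its upright hinge at holder x = +52 mm, y = 0. 0 = shut along holder x over the pocket, at a hard stop; grows as it opens to holder +y, starts 1.35 to 1.9. Steel bar 14 mm wide, 32 to 40 mm above the bench. Stays where left (0.5 N at the knob); below 0.2 a spring ball resists (about 3 N at the knob), past 0.08 it pulls the bar home to 0.
- keeper_knob (a point): centre of the upright red knob at the bar's free end, 142 mm from the hinge axis, 52 mm above the bench: diameter 14 mm, standing from the bar's top at 40 mm up to 64 mm. Push it sideways or pinch it from above. Shut, it is at holder x = -90 mm, y = 0.
Things that resemble listed ones, but are neither listed nor needed, are in the scene too. What is shaped like the holder but yellow is not meant.

How it is judged (in metres and radians):
On the way:
1. the blue cell lies in the pocket while the keeper bar is still open (x of cell_blue in the frame of holder between -0.015 and 0.015 m and y of cell_blue in the frame of holder between -0.015 and 0.015 m and z of cell_blue in the frame of holder below 0.013 m and contact force between cell_blue and the fingers below 0.05 N and value of joint keeper above 0.3 rad), for 0.2 s.
At the end, for the whole second after the job is handed in: the blue cell lies on the floor of the holder's pocket (within 15 mm of its centre in x and y, at most 5 mm off the floor, along the pocket within 20 degrees), at rest, and the keeper bar is shut in its catch (joint below 0.06 rad) (x of cell_blue in the frame of holder between -0.015 and 0.015 m and y of cell_blue in the frame of holder between -0.015 and 0.015 m and z of cell_blue in the frame of holder below 0.013 m and angle between the y axis of cell_blue and the x axis of holder, either way round below 0.35 rad and value of joint keeper below 0.06 rad and linear speed of cell_blue below 0.02 m/s); the robot touches nothing.
It also fails if it takes over 48 s, if anything falls off the work surface, if the arm or the gripper's body presses on something with over 40 N, if the wrist force passes 120 N, or if a joint passes its speed limit or range.

## Working session

There is one attempt and no reset: what is moved stays moved. The work goes in short steps, Python scripts to look and compute and a shell command to move; the robot and the scene stay as the last step left them, time stands still between calls to the robot, and variables do not carry over. Pictures are saved under pics/ and viewed, at most 10 in all, crops included, and the job is handed in when it is done.

```bash
mkdir -p pics; cat > h.py <<'E'
import numpy as np, cv2
from rig import sense, capture, find_in, place_of
from scipy.spatial.transform import Rotation as R
def T_cw(c, s=None):
    if "camera_from_world" in c: return np.linalg.inv(np.array(c["camera_from_world"]))
    q=s["ee_rot"]; T=np.eye(4); T[:3,:3]=R.from_quat([q[1],q[2],q[3],q[0]]).as_matrix(); T[:3,3]=s["eef_pos"]
    return T@np.array(c["mount"])
def ray(c,px,s=None):
    T=T_cw(c,s); d=np.array([(px[0]-c["cx"])/c["fx"],-(px[1]-c["cy"])/c["fy"],-1.])
    return T[:3,3],T[:3,:3]@d
def at_z(c,px,z,s=None):
    o,d=ray(c,px,s); return o+d*(z-o[2])/d[2]
def cloud(c,s=None):
    v,u=np.mgrid[:384,:512]; D=c["depth"]; T=T_cw(c,s)
    P=np.stack([(u-c["cx"])/c["fx"]*D,-(v-c["cy"])/c["fy"]*D,-D],-1)
    return P@T[:3,:3].T+T[:3,3]
E
python3 - <<'E'
from h import *
ims=[]
for n in ("scene","top"):
    c=capture(n); ims.append(c["color"]); P=cloud(c)
    print(n,[k for k in c], c["fx"])
    for q,z in (("cell_blue",0),("holder",0),("keeper_knob",52),("keeper",36)):
        for r in place_of(q,n)[:6]:
            u,v=map(int,r["centre"]); print(q,np.round(r["centre"]),round(r["conf"],2),at_z(c,r["centre"],z).round(0),P[min(v,383),min(u,511)].round(0))
for i,n in enumerate(("scene","top")): cv2.imwrite(f"pics/{n}.png",cv2.resize(ims[i][:,:,::-1],(800,600)))
E
```

```text
scene ['color', 'depth', 'fx', 'fy', 'cx', 'cy', 'camera_from_world'] 384.52638778451535
cell_blue [250. 246.] 0.71 [371. 272.   0.] [353. 289.  17.]
holder [235. 309.] 0.83 [251. 410.   0.] [246. 415.   9.]
holder [246. 190.] 0.79 [573. 106.   0.] [558. 122.  11.]
keeper_knob [293. 188.] 0.67 [429.  81.  52.] [429.  84.  55.]
keeper_knob [258. 253.] 0.64 [288. 325.  52.] [279. 334.  62.]Traceback (most recent call last):
  File "<stdin>", line 7, in <module>
ValueError: it knows: cell_blue, holder, keeper_knob
```

```bash
python3 - <<'E'
from h import *
ims=[]
for n in ("scene","top"):
    c=capture(n); ims.append(c["color"]); P=cloud(c)
    for q,z in (("cell_blue",0),("holder",0),("keeper_knob",52)):
        for r in place_of(q,n)[:6]:
            u,v=map(int,r["centre"]); print(n,q,np.round(r["centre"]),round(r["conf"],2),at_z(c,r["centre"],z).round(0),P[min(v,383),min(u,511)].round(0))
for i,n in enumerate(("scene","top")): cv2.imwrite(f"pics/{n}.png",cv2.resize(ims[i][:,:,::-1],(800,600)))
E
```

```text
scene cell_blue [247. 246.] 0.53 [375. 275.   0.] [357. 293.  19.]
scene holder [245. 188.] 0.97 [585.  99.   0.] [573. 112.  11.]
scene holder [233. 308.] 0.69 [256. 412.   0.] [249. 418.  11.]
scene keeper_knob [293. 186.] 0.77 [434.  74.  52.] [429.  80.  57.]
scene keeper_knob [260. 253.] 0.71 [286. 323.  52.] [279. 331.  60.]
top cell_blue [220. 229.] 0.68 [358. 277.   0.] [358. 277.  22.]
top holder [293. 138.] 0.8 [583.  98.   0.] [581. 101.   9.]
top holder [166. 279.] 0.69 [239. 405.   0.] [246. 396.  44.]
top keeper_knob [199. 262.] 0.78 [283. 320.  52.] [285. 320.  67.]
top keeper_knob [304. 195.] 0.61 [436.  78.  52.] [436.  81.  67.]
```

View pics/scene.png

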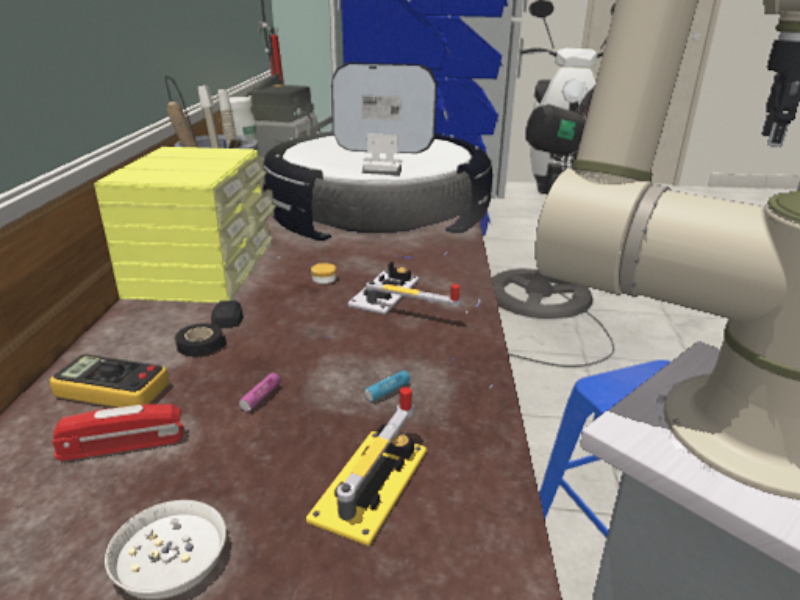

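View pics/top.png

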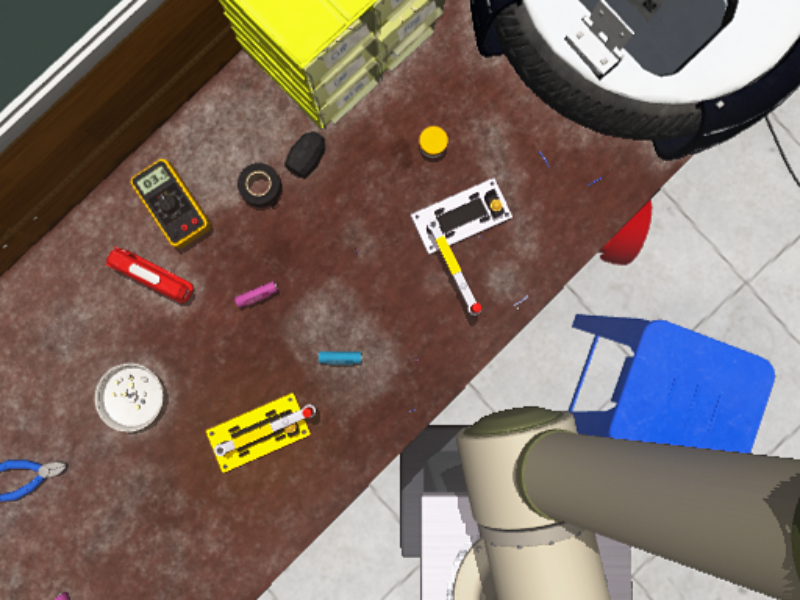

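```bash
cat >> h.py <<'E'
def measure(c,s=None,show=True):
    P=cloud(c,s); hsv=cv2.cvtColor(c["color"],cv2.COLOR_RGB2HSV); H,S,V=[hsv[...,i].astype(int) for i in range(3)]
    out={}
    def rect(m,k):
        m=cv2.morphologyEx(m.astype(np.uint8),cv2.MORPH_OPEN,np.ones((2,2)))
        n,l,st,ce=cv2.connectedComponentsWithStats(m)
        if n<2: return
        i=1+np.argmax(st[1:,4]); Q=P[l==i]
        r=cv2.minAreaRect(Q[:,:2].astype(np.float32)); b=cv2.boxPoints(r); e1=b[1]-b[0]; e2=b[2]-b[1]; e=e1 if np.hypot(*e1)>np.hypot(*e2) else e2
        out[k]=(np.array(r[0]),np.degrees(np.arctan2(e[1],e[0]))); 
        if show: print(k,len(Q),np.round(r[0],1),"size",np.round(r[1],1),"long-axis deg",round(out[k][1],1),"z",np.percentile(Q[:,2],[5,50,95]).round(1))
    x,y,z=P[...,0],P[...,1],P[...,2]
    D=c["depth"]>0
    near=D&(np.hypot(x-355,y-277)<70)
    rect(near&(H>85)&(H<115)&(S>90)&(z>4)&(z<40),"cell")
    nh=D&(np.hypot(x-575,y-105)<190)
    rect(nh&(np.hypot(x-575,y-105)<100)&(z>4)&(z<13)&((S<60)&(V>110)|(V<70)),"base")
    rect(nh&((H<8)|(H>172))&(S>150)&(V>100)&(z>45)&(z<75),"knob")
    rect(nh&(z>28)&(z<46)&((H>15)&(H<35)&(S>120)|(S<60)),"bar")
    return out
E
python3 - <<'E'
from h import *
c=capture("top"); measure(c)
im=c["color"][110:300,180:350,::-1]; cv2.imwrite("pics/crop.png",cv2.resize(im,(680,600*190//190),interpolation=cv2.INTER_CUBIC))
c=capture("scene"); measure(c)
print(sense()["ee_rot"],sense()["eef_pos"])
print(capture("wrist")["mount"])
E
```

```text
cell 212 [356.9 280.2] size [17.  62.3] long-axis deg -89.9 z [11.9 17.5 20.6]
base 1222 [523.6 141.8] size [118.9 315.2] long-axis deg -42.6 z [ 2.2  9.  12.7]
knob 30 [431.9  72.1] size [10.6 23.1] long-axis deg -80.5 z [ 0.3 64.  66.4]
bar 382 [453.9 124.2] size [103.9 212.6] long-axis deg -16.9 z [ 6.7 41.  44.3]
cell 211 [343.7 299.1] size [ 44.2 117.4] long-axis deg -49.8 z [ 1.5 15.1 20.9]
base 246 [241.4 431.9] size [ 82.6 917.2] long-axis deg -42.8 z [ 1.9  9.5 11.7]
knob 45 [467.9  32.4] size [ 10.  140.2] long-axis deg -53.0 z [ 2.1 53.3 64.8]
bar 280 [234.4 415.6] size [154.  917.6] long-axis deg -49.3 z [ 1.6 39.3 43.3]
[6.24624854e-06 9.76574479e-01 2.15179663e-01 1.40925859e-06] [ 220.64462829 -476.39440566  231.29121237]
[[-8.81937985e-04  9.51977674e-01  3.06166181e-01  7.83809025e+01]
 [ 9.99999593e-01  8.97574559e-04  8.97116896e-05  5.08883834e-01]
 [-1.89403449e-04  3.06166135e-01 -9.51978078e-01 -1.42381807e+02]
 [ 0.00000000e+00  0.00000000e+00  0.00000000e+00  1.00000000e+00]]
```

View pics/crop.png

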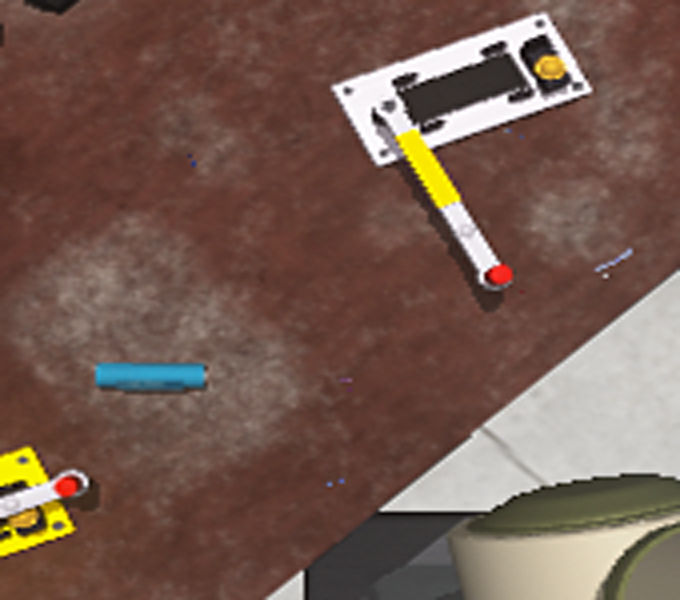

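Crop: one blue cell at crop (150,376), aluminium holder at (460,88) with hinge (388,107), red knob (500,275). Could be confused: the cell with the pink cell (top view 257,294); the holder with the yellow one (258,432), and its knob (310,411) with ours (475,308). I choose blue cell (340,358) and the white holder (462,215).

```bash
python3 -m jog '[{"tx":31.5,"ty":-45,"tz":2},{"tx":31.5,"ty":-45,"tz":2},{"tx":31.5,"ty":-45,"tz":2},{"tx":31.5,"ty":-45,"tz":2},{"tx":31.5,"ty":-45,"tz":2}]'
python3 -m jog '[{"tx":31.5,"ty":-45,"tz":2},{"tx":31.5,"ty":-45,"tz":2},{"tx":31.5,"ty":-45,"tz":2},{"tx":31.5,"ty":-45,"tz":2},{"tx":31.5,"ty":-45,"tz":2}]'
python3 -m jog '[{"tx":31.5,"ty":-45,"tz":2},{"tx":31.5,"ty":-45,"tz":2},{"tx":31.5,"ty":-45,"tz":2},{"tx":31.5,"ty":-45,"tz":2},{"az":-0.162}]'
python3 -m jog '[{"az":-0.162},{"az":-0.162},{"az":-0.162},{"az":-0.162},{"az":-0.162}]'
python3 -m jog '[{"az":-0.162},{}]'
cat >> h.py <<'E'
def to(target,yaw_x,s):
    """world target TCP and world heading (deg) of tool x -> tool shift (before turning), az turn"""
    q=s["ee_rot"]; M=R.from_quat([q[1],q[2],q[3],q[0]]).as_matrix()
    y0=np.degrees(np.arctan2(M[1,0],M[0,0])); d=(yaw_x-y0+180)%360-180
    print("shift",(M.T@(np.array(target)-s["eef_pos"])).round(1),"az",-np.radians(d).round(3),"yaw0",y0.round(1),"tilt",M[:,2].round(3))
E
python3 - <<'E'
from h import *
s=sense(); c=capture("wrist"); print(s["eef_pos"],s["joints"],s["time_s"]); measure(c,s)
for r in place_of("cell_blue","wrist"): print(r, at_z(c,r["centre"],0,s))
cv2.imwrite("pics/w1.png",c["color"][:,:,::-1])
t=capture("top")
f=lambda x,y,z: at_z(t,[180+x/4-.4,110+y/3.158-.4],z).round(1)
print("corners",[f(x,y,8) for x,y in ((332,87),(545,13),(592,92),(380,165))],"hinge",f(388,107,42),"knob",f(500,275,64))
E
```

```text
[ 220.66416511 -476.37556996  231.29490319] [-1.36036817e+00  3.12881256e-01  1.49772353e+00 -3.23168826e-05
  1.33097326e+00 -2.23440585e-01] 0.75
corners [array([583.2, 173.1,   8. ]), array([642.3,  41.5,   8. ]), array([579.6,  13.3,   8. ]), array([522. , 143.8,   8. ])] hinge [559.9 141.2  42. ] knob [432.3  79.6  64. ]schema error: expected keys tx, ty, tz, ax, ay, az, jaw
schema error: expected keys tx, ty, tz, ax, ay, az, jaw
schema error: expected keys tx, ty, tz, ax, ay, az, jaw
schema error: expected keys tx, ty, tz, ax, ay, az, jaw
schema error: expected keys tx, ty, tz, ax, ay, az, jaw
```

View pics/w1.png

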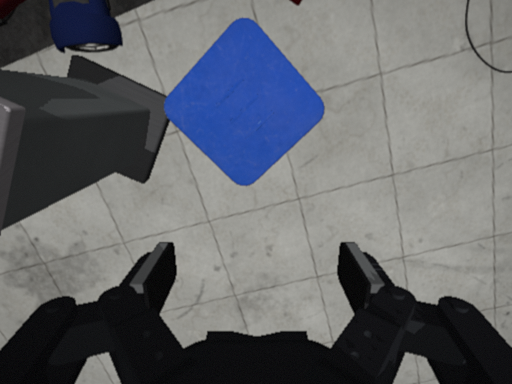

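The moves were refused (all keys needed); the picture just shows floor and stool from the start pose. Resending in full.

```bash

python3 -m jog '[{"tx":31.5,"ty":-45,"tz":2,"ax":0,"ay":0,"az":0,"jaw":-1},{"tx":31.5,"ty":-45,"tz":2,"ax":0,"ay":0,"az":0,"jaw":-1},{"tx":31.5,"ty":-45,"tz":2,"ax":0,"ay":0,"az":0,"jaw":-1},{"tx":31.5,"ty":-45,"tz":2,"ax":0,"ay":0,"az":0,"jaw":-1},{"tx":31.5,"ty":-45,"tz":2,"ax":0,"ay":0,"az":0,"jaw":-1}]' 40
python3 -m jog '[{"tx":31.5,"ty":-45,"tz":2,"ax":0,"ay":0,"az":0,"jaw":-1},{"tx":31.5,"ty":-45,"tz":2,"ax":0,"ay":0,"az":0,"jaw":-1},{"tx":31.5,"ty":-45,"tz":2,"ax":0,"ay":0,"az":0,"jaw":-1},{"tx":31.5,"ty":-45,"tz":2,"ax":0,"ay":0,"az":0,"jaw":-1},{"tx":31.5,"ty":-45,"tz":2,"ax":0,"ay":0,"az":0,"jaw":-1}]'
python3 -m jog '[{"tx":31.5,"ty":-45,"tz":2,"ax":0,"ay":0,"az":0,"jaw":-1},{"tx":31.5,"ty":-45,"tz":2,"ax":0,"ay":0,"az":0,"jaw":-1},{"tx":31.5,"ty":-45,"tz":2,"ax":0,"ay":0,"az":0,"jaw":-1},{"tx":31.5,"ty":-45,"tz":2,"ax":0,"ay":0,"az":0,"jaw":-1},{"tx":0,"ty":0,"tz":0,"ax":0,"ay":0,"az":-0.162,"jaw":-1}]'
python3 -m jog '[{"tx":0,"ty":0,"tz":0,"ax":0,"ay":0,"az":-0.162,"jaw":-1},{"tx":0,"ty":0,"tz":0,"ax":0,"ay":0,"az":-0.162,"jaw":-1},{"tx":0,"ty":0,"tz":0,"ax":0,"ay":0,"az":-0.162,"jaw":-1},{"tx":0,"ty":0,"tz":0,"ax":0,"ay":0,"az":-0.162,"jaw":-1},{"tx":0,"ty":0,"tz":0,"ax":0,"ay":0,"az":-0.162,"jaw":-1}]'
python3 -m jog '[{"tx":0,"ty":0,"tz":0,"ax":0,"ay":0,"az":-0.162,"jaw":-1},{"tx":0,"ty":0,"tz":0,"ax":0,"ay":0,"az":0,"jaw":-1}]'
python3 - <<'E'
from h import *
s=sense(); c=capture("wrist"); print(s["eef_pos"],s["joints"],s["time_s"],s["grip_width"]); m=measure(c,s)
for r in place_of("cell_blue","wrist"): print(r, at_z(c,r["centre"],0,s))
cv2.imwrite("pics/w2.png",c["color"][:,:,::-1])
to([*m["cell"][0],29],90,s)
E
```

```text
time_s: 1.52
eef_pos: [269.0, -204.4, 221.3]
ee_rot: [0.0, 0.977, 0.215, 0.0]
force: [0.4, 0.2, 0.7]
grip_width: 1.004
grip_force: 0.0
time_s: 2.15
eef_pos: [317.4, 66.1, 211.6]
ee_rot: [0.0, 0.977, 0.215, 0.001]
force: [1.1, -1.0, -0.6]
grip_width: 0.998
grip_force: 0.0
time_s: 2.78
eef_pos: [355.7, 283.2, 202.7]
ee_rot: [-0.0, 0.955, 0.297, -0.0]
force: [-0.3, -1.2, -0.2]
grip_width: 0.996
grip_force: 0.0
time_s: 3.4
eef_pos: [356.0, 280.6, 203.3]
ee_rot: [0.0, 0.761, 0.648, 0.0]
force: [0.1, 0.3, 0.0]
grip_width: 1.003
grip_force: 0.0
time_s: 3.65
eef_pos: [356.0, 280.6, 203.3]
ee_rot: [0.0, 0.709, 0.706, 0.0]
force: [-0.2, 0.2, -0.3]
grip_width: 1.0
grip_force: 0.0
[356.01624843 280.61565284 203.34325816] [ 4.08070962e-01  1.80547389e-01  1.74437842e+00 -3.14459691e-05
  1.21659027e+00  4.12512521e-01] 3.65 1.0002475948925666
cell 771 [362.  302.3] size [112.6  19.7] long-axis deg 89.2 z [ 0.8 17.1 19.2]
base 1639 [500.1 228. ] size [ 68.  383.5] long-axis deg -51.5 z [ 6.6  8.1 10.4]
knob 106 [444.7  48.8] size [13.6 80.6] long-axis deg -73.7 z [-0.3 63.  64.5]
bar 455 [403.2 198.1] size [ 56.6 331.5] long-axis deg -66.0 z [ 0.3 39.7 41.7]
{'centre': [259.5, 164.6], 'conf': 0.58} [359.97055624 281.2587933    0.        ]
shift [ 21.7   5.9 174.3] az -0.004 yaw0 89.7 tilt [ 0.  0. -1.]
```

View pics/w2.png

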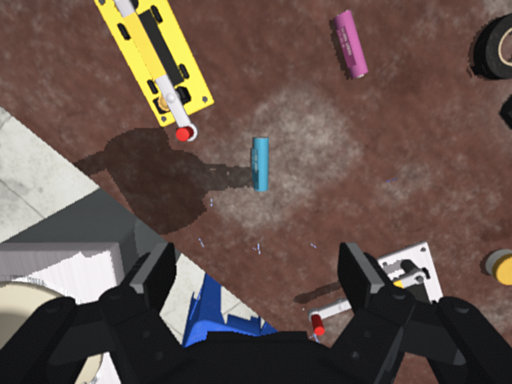

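View: blue cell at (261,164) running along image rows, pink at (350,45), yellow holder top left, our knob (318,325) bottom. Nothing within the fingers' span at the cell. Refine centre robustly.

```bash
cat >> h.py <<'E'
def cellrect(c,s,zc=10,lo=95,hi=110,box=None):
    hsv=cv2.cvtColor(c["color"],cv2.COLOR_RGB2HSV); m=cv2.inRange(hsv,(88,90,60),(112,255,255))
    P=cloud(c,s); m[(P[...,2]<4)|(P[...,2]>60)|(c["depth"]<=0)]=0
    m=cv2.morphologyEx(m,cv2.MORPH_OPEN,np.ones((3,3)))
    n,l,st,ce=cv2.connectedComponentsWithStats(m)
    for i in 1+np.argsort(-st[1:,4])[:3]:
        v,u=np.where(l==i); r=cv2.minAreaRect(np.c_[u,v].astype(np.float32)); b=cv2.boxPoints(r)
        W=np.array([at_z(c,p,zc,s)[:2] for p in b]); e=[W[1]-W[0],W[2]-W[1]]; e=max(e,key=np.linalg.norm)
        print("cell",st[i,4],np.round(r[0]),"world",W.mean(0).round(1),"len",np.linalg.norm(e).round(1),"deg",np.degrees(np.arctan2(e[1],e[0])).round(1),"z",np.percentile(P[l==i][:,2],[10,50,90]).round(1))
E
python3 - <<'E'
from h import *
s=sense(); c=capture("wrist"); cellrect(c,s); t=capture("top"); cellrect(t,None)
for x in (355,): to([358,280,5],90,s)
E
```

```text
cell 756 [260. 164.] world [360.5 283.3] len 64.8 deg -89.7 z [14.1 17.2 19. ]
cell 129 [ 15. 313.] world [159.5 759.7] len 64.0 deg -62.1 z [ 8.9 10.9 13.2]
cell 89 [  8. 298.] world [195.5 775.8] len 40.3 deg -89.9 z [ 8.8 10.6 12.8]
cell 22 [ 22. 298.] world [194.4 744.9] len 11.8 deg -89.9 z [ 8.6 10.8 12.2]
shift [ -0.6   2.  198.3] az -0.006 yaw0 89.6 tilt [ 0.  0. -1.]
```

```bash

python3 -m jog '[{"tx":1.5,"ty":3.5,"tz":50,"ax":0,"ay":0,"az":0,"jaw":-0.3},{"tx":0,"ty":0,"tz":50,"ax":0,"ay":0,"az":0,"jaw":-0.3},{"tx":0,"ty":0,"tz":50,"ax":0,"ay":0,"az":0,"jaw":-0.3},{"tx":0,"ty":0,"tz":30,"ax":0,"ay":0,"az":0,"jaw":-0.3},{"tx":0,"ty":0,"tz":18,"ax":0,"ay":0,"az":0,"jaw":-0.3}]'
python3 -m jog '[{"tx":0,"ty":0,"tz":0,"ax":0,"ay":0,"az":0,"jaw":1},{"tx":0,"ty":0,"tz":0,"ax":0,"ay":0,"az":0,"jaw":1},{"tx":0,"ty":0,"tz":0,"ax":0,"ay":0,"az":0,"jaw":1},{"tx":0,"ty":0,"tz":0,"ax":0,"ay":0,"az":0,"jaw":1},{"tx":0,"ty":0,"tz":0,"ax":0,"ay":0,"az":0,"jaw":1}]' 40
```

```text
time_s: 4.47
eef_pos: [359.0, 281.9, 3.8]
ee_rot: [-0.0, 0.709, 0.705, -0.001]
force: [0.7, 0.2, 0.2]
grip_width: 0.651
grip_force: 0.0
time_s: 5.1
eef_pos: [360.1, 282.4, 6.2]
ee_rot: [0.0, 0.708, 0.706, 0.001]
force: [-1.2, -0.7, 7.4]
grip_width: 0.201
grip_force: 40.2
```

```bash

python3 -m jog '[{"tx":0,"ty":0,"tz":-50,"ax":0,"ay":0,"az":0,"jaw":1},{"tx":0,"ty":0,"tz":-50,"ax":0,"ay":0,"az":0,"jaw":1},{"tx":0,"ty":0,"tz":-50,"ax":0,"ay":0,"az":0,"jaw":1},{"tx":-31.3,"ty":37.2,"tz":0,"ax":0,"ay":0,"az":0,"jaw":1},{"tx":-31.3,"ty":37.2,"tz":0,"ax":0,"ay":0,"az":0,"jaw":1}]'
python3 -m jog '[{"tx":-31.3,"ty":37.2,"tz":0,"ax":0,"ay":0,"az":0,"jaw":1},{"tx":-31.3,"ty":37.2,"tz":0,"ax":0,"ay":0,"az":0,"jaw":1},{"tx":-31.3,"ty":37.2,"tz":0,"ax":0,"ay":0,"az":0,"jaw":1},{"tx":-31.3,"ty":37.2,"tz":0,"ax":0,"ay":0,"az":0,"jaw":1},{"tx":0,"ty":0,"tz":0,"ax":0,"ay":0,"az":-0.144,"jaw":1}]'
python3 -m jog '[{"tx":0,"ty":0,"tz":0,"ax":0,"ay":0,"az":-0.144,"jaw":1},{"tx":0,"ty":0,"tz":0,"ax":0,"ay":0,"az":-0.145,"jaw":1},{"tx":0,"ty":0,"tz":0,"ax":0,"ay":0,"az":0,"jaw":1}]'
python3 - <<'E'
from h import *
s=sense(); c=capture("wrist"); print(s["eef_pos"],s["grip_width"],s["grip_force"])
for q,z in (("cell_blue",0),("holder",0),("keeper_knob",52)):
  for r in place_of(q,"wrist"): print(q,r, at_z(c,r["centre"],z,s))
cv2.imwrite("pics/w3.png",c["color"][:,:,::-1]); np.savez("w3.npz",**{k:c[k] for k in c}); 
to([581.8,92.9,50],114.4,s)
E
```

```text
time_s: 5.72
eef_pos: [434.6, 218.7, 156.4]
ee_rot: [0.001, 0.708, 0.706, 0.001]
force: [1.1, 1.0, -0.1]
grip_width: 0.198
grip_force: 39.4
time_s: 6.35
eef_pos: [583.7, 91.3, 155.0]
ee_rot: [0.0, 0.656, 0.755, 0.0]
force: [-0.4, 0.7, -1.5]
grip_width: 0.201
grip_force: 39.4
time_s: 6.72
eef_pos: [582.1, 93.6, 155.5]
ee_rot: [0.0, 0.541, 0.841, 0.0]
force: [-0.1, -0.5, -0.4]
grip_width: 0.2
grip_force: 39.4
[582.05334002  93.64992798 155.47391299] 0.19960013425519924 39.42202270030975
cell_blue {'centre': [255.7, 238.8], 'conf': 0.73} [ 6.13559638e+02  2.20316295e+01 -5.68434189e-14]
holder {'centre': [256.5, 174.3], 'conf': 0.71} [581.77251002  94.04612525   0.        ]
keeper_knob {'centre': [94.9, 132.3], 'conf': 0.57} [433.55525261  82.53257245  52.        ]
shift [ -0.6  -0.6 105.5] az 0.003 yaw0 114.6 tilt [ 0.  0. -1.]
```

View pics/w3.png

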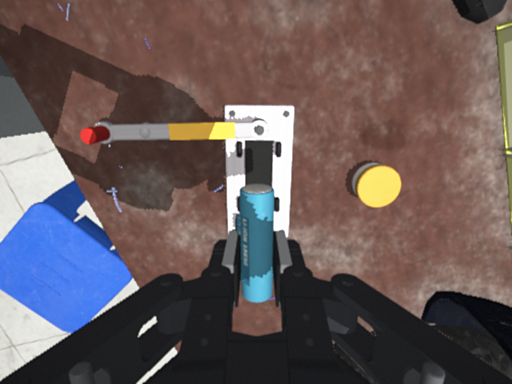

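Picture: holder upright at (258,170), its edges parallel to the columns; bar open left with knob (92,133); the cell is held lengthwise between the fingers, (257,188) to (257,300). Check the numbers in tool x.

```bash
python3 - <<'E'
from h import *
s=sense(); c=dict(np.load("w3.npz"))
ex=np.array([np.cos(np.radians(114.4)),np.sin(np.radians(114.4))]); ey=np.array([-ex[1],ex[0]])
f=lambda p,z: (lambda d:(round(d@ex,1),round(d@ey,1)))(at_z(c,p,z,s)[:2]-np.array(s["eef_pos"][:2]))
print("cell ends",f((257,190),163),f((257,300),163),"base far corners",f((225,106),8),f((293,107),8),"pin",f((259,128),42))
P=cloud(c,s); print("cell z",P[200:290:20,257,2].round(1), P[170,258])
E
```

```text
cell ends (np.float64(34.8), np.float64(-0.0)) (np.float64(-32.0), np.float64(-0.1)) base far corners (np.float64(72.3), np.float64(31.4)) (np.float64(71.5), np.float64(-36.0)) pin (np.float64(54.2), np.float64(-2.0))
cell z [166.8 167.2 167.1 167.4 167.4] [580.41402987 100.99865264   8.35107599]
```

```bash

python3 -m jog '[{"tx":-1,"ty":2,"tz":45,"ax":0,"ay":0,"az":0,"jaw":1},{"tx":0,"ty":0,"tz":45,"ax":0,"ay":0,"az":0,"jaw":1},{"tx":0,"ty":0,"tz":30,"ax":0,"ay":0,"az":0,"jaw":1},{"tx":0,"ty":0,"tz":15,"ax":0,"ay":0,"az":0,"jaw":1},{"tx":0,"ty":0,"tz":4,"ax":0,"ay":0,"az":0,"jaw":1}]'
python3 -m jog '[{"tx":0,"ty":0,"tz":2,"ax":0,"ay":0,"az":0,"jaw":1},{"tx":0,"ty":0,"tz":0,"ax":0,"ay":0,"az":0,"jaw":1}]'
```

```text
time_s: 7.55
eef_pos: [584.5, 93.6, 16.2]
ee_rot: [-0.0, 0.54, 0.842, -0.0]
force: [-0.2, -0.6, -0.3]
grip_width: 0.2
grip_force: 39.4
time_s: 7.8
eef_pos: [584.9, 93.6, 15.2]
ee_rot: [0.001, 0.54, 0.842, 0.0]
force: [-0.5, 0.2, -0.8]
grip_width: 0.201
grip_force: 39.4
```

```bash

python3 -m jog '[{"tx":0,"ty":0,"tz":1.5,"ax":0,"ay":0,"az":0,"jaw":1},{"tx":0,"ty":0,"tz":0,"ax":0,"ay":0,"az":0,"jaw":1},{"tx":0,"ty":0,"tz":0,"ax":0,"ay":0,"az":0,"jaw":0.2},{"tx":0,"ty":0,"tz":0,"ax":0,"ay":0,"az":0,"jaw":-0.2},{"tx":0,"ty":0,"tz":0,"ax":0,"ay":0,"az":0,"jaw":-0.2}]'
python3 -m jog '[{"tx":0,"ty":0,"tz":-20,"ax":0,"ay":0,"az":0,"jaw":-0.2},{"tx":0,"ty":0,"tz":-50,"ax":0,"ay":0,"az":0,"jaw":-0.2},{"tx":0,"ty":0,"tz":-50,"ax":0,"ay":0,"az":0,"jaw":-0.2},{"tx":0,"ty":0,"tz":-25,"ax":0,"ay":0,"az":0,"jaw":-0.2},{"tx":0,"ty":0,"tz":0,"ax":0,"ay":0,"az":0,"jaw":-0.2}]'
python3 - <<'E'
from h import *
s=sense(); c=capture("wrist"); print(s["eef_pos"],s["grip_width"],s["grip_force"])
cellrect(c,s,18)
for q,z in (("cell_blue",8),("holder",0),("keeper_knob",52)):
  for r in place_of(q,"wrist"): print(q,r, at_z(c,r["centre"],z,s).round(1))
cv2.imwrite("pics/w4.png",c["color"][:,:,::-1])
E
```

```text
time_s: 8.43
eef_pos: [584.4, 93.6, 12.8]
ee_rot: [-0.0, 0.54, 0.842, -0.0]
force: [0.4, -0.2, -0.6]
grip_width: 0.605
grip_force: 0.0
time_s: 9.05
eef_pos: [585.1, 93.5, 159.4]
ee_rot: [0.002, 0.54, 0.842, 0.001]
force: [-0.2, -0.2, -0.7]
grip_width: 0.601
grip_force: 0.0
[585.12617846  93.549853   159.38730025] 0.6013519290974106 0.0
cell 1122 [255. 176.] world [583.6  93.9] len 65.0 deg -64.9 z [20.5 24.8 26.7]
cell_blue {'centre': [255.8, 174.4], 'conf': 0.81} [584.3  94.5   8. ]
holder {'centre': [253.7, 171.9], 'conf': 0.75} [581.9  94.2   0. ]
keeper_knob {'centre': [91.3, 130.8], 'conf': 0.93} [432.2  81.   52. ]
```

View pics/w4.png

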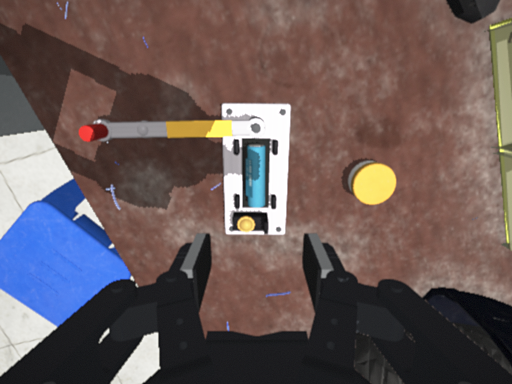

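Cell lies at (256,175) in the pocket between the ribs, measured top 26.7 mm (= 8 + 19), released, ~2 mm from centre. Now over the knob, turning tool x to point at the hinge.

```bash

python3 -m jog '[{"tx":17.2,"ty":-48,"tz":0,"ax":0,"ay":0,"az":0,"jaw":-0.2},{"tx":17.2,"ty":-48,"tz":0,"ax":0,"ay":0,"az":0,"jaw":-0.2},{"tx":17.2,"ty":-48,"tz":0,"ax":0,"ay":0,"az":0,"jaw":-0.2},{"tx":0,"ty":0,"tz":0,"ax":0,"ay":0,"az":0.156,"jaw":-0.2},{"tx":0,"ty":0,"tz":0,"ax":0,"ay":0,"az":0.156,"jaw":-0.2}]' 20
python3 -m jog '[{"tx":0,"ty":0,"tz":0,"ax":0,"ay":0,"az":0.156,"jaw":-0.2},{"tx":0,"ty":0,"tz":0,"ax":0,"ay":0,"az":0.156,"jaw":-0.2},{"tx":0,"ty":0,"tz":0,"ax":0,"ay":0,"az":0.156,"jaw":-0.2},{"tx":0,"ty":0,"tz":0,"ax":0,"ay":0,"az":0.156,"jaw":-0.2},{"tx":0,"ty":0,"tz":0,"ax":0,"ay":0,"az":0.156,"jaw":-0.2}]'
python3 -m jog '[{"tx":0,"ty":0,"tz":0,"ax":0,"ay":0,"az":0.156,"jaw":-0.2},{"tx":0,"ty":0,"tz":0,"ax":0,"ay":0,"az":0.156,"jaw":-0.2},{"tx":0,"ty":0,"tz":0,"ax":0,"ay":0,"az":0.156,"jaw":-0.2},{"tx":0,"ty":0,"tz":0,"ax":0,"ay":0,"az":0,"jaw":-0.2}]'
python3 - <<'E'
from h import *
s=sense(); c=capture("wrist"); print(s["joints"])
for r in place_of("keeper_knob","wrist"): print(r["centre"],r["conf"],at_z(c,r["centre"],52,s).round(1))
for r in place_of("holder","wrist"): print(r["centre"],r["conf"],at_z(c,r["centre"],0,s).round(1))
cv2.imwrite("pics/w5.png",c["color"][:,:,::-1])
hsv=cv2.cvtColor(c["color"],cv2.COLOR_RGB2HSV); P=cloud(c,s)
m=((hsv[...,0]<8)|(hsv[...,0]>172))&(hsv[...,1]>150)&(hsv[...,2]>80)&(P[...,2]>59)&(P[...,2]<70)
print("knob top",m.sum(),np.median(P[m],0).round(1)); to([432.8,81,45],25,s)
E
```

```text
time_s: 9.88
eef_pos: [431.2, 80.4, 157.1]
ee_rot: [-0.001, 0.666, 0.746, -0.0]
force: [0.7, 0.3, -0.0]
grip_width: 0.599
grip_force: 0.0
time_s: 10.5
eef_pos: [431.5, 80.5, 156.8]
ee_rot: [-0.001, 0.9, 0.437, -0.001]
force: [-0.1, 0.4, 1.1]
grip_width: 0.6
grip_force: 0.0
time_s: 11.0
eef_pos: [431.6, 80.5, 157.0]
ee_rot: [-0.0, 0.976, 0.219, -0.001]
force: [-0.8, 0.8, -0.2]
grip_width: 0.601
grip_force: 0.0
[-8.38095020e-02  2.05464150e-01  1.84682813e+00  4.89552482e-05
  1.09091277e+00  1.04484299e+00]
[256.4, 185.6] 0.77 [434.7  81.6  52. ]
[312.1, 29.4] 0.87 [582.6  93.2   0. ]
knob top 189 [435.   81.3  63.6]
shift [1.40e+00 1.00e-01 1.12e+02] az 0.006 yaw0 25.3 tilt [-0.002  0.    -1.   ]
```

View pics/w5.png

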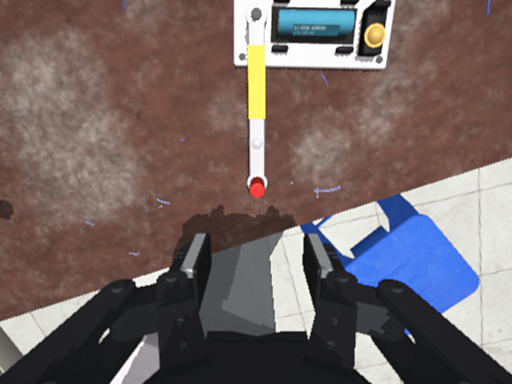

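Bar runs straight up the columns from hinge (257,14) to knob (257,187); the cell sits in the pocket at (317,23). Descend around the knob and pinch.

```bash

python3 -m jog '[{"tx":3.3,"ty":0.5,"tz":50,"ax":0,"ay":0,"az":0,"jaw":-0.2},{"tx":0,"ty":0,"tz":40,"ax":0,"ay":0,"az":0,"jaw":-0.2},{"tx":0,"ty":0,"tz":21,"ax":0,"ay":0,"az":0,"jaw":-0.2},{"tx":0,"ty":0,"tz":0,"ax":0,"ay":0,"az":0,"jaw":-0.2}]' 20
python3 -m jog '[{"tx":0,"ty":0,"tz":0,"ax":0,"ay":0,"az":0,"jaw":1},{"tx":0,"ty":0,"tz":0,"ax":0,"ay":0,"az":0,"jaw":1},{"tx":0,"ty":0,"tz":0,"ax":0,"ay":0,"az":0,"jaw":1},{"tx":0,"ty":0,"tz":0,"ax":0,"ay":0,"az":0,"jaw":1}]' 20
```

```text
time_s: 11.65
eef_pos: [434.3, 81.4, 45.8]
ee_rot: [-0.0, 0.976, 0.219, -0.001]
force: [0.5, -0.3, 1.6]
grip_width: 0.599
grip_force: 0.0
time_s: 12.15
eef_pos: [435.7, 81.4, 47.5]
ee_rot: [0.0, 0.976, 0.219, 0.001]
force: [-0.8, -0.8, 6.9]
grip_width: 0.148
grip_force: 20.3
```

```bash

python3 -m jog '[{"tx":0,"ty":0,"tz":-2,"ax":0,"ay":0,"az":0,"jaw":1},{"tx":0.7,"ty":14.2,"tz":0,"ax":0,"ay":0,"az":-0.1,"jaw":1},{"tx":0.7,"ty":14.2,"tz":0,"ax":0,"ay":0,"az":-0.1,"jaw":1},{"tx":0.7,"ty":14.2,"tz":0,"ax":0,"ay":0,"az":-0.1,"jaw":1},{"tx":0.7,"ty":14.2,"tz":0,"ax":0,"ay":0,"az":-0.1,"jaw":1}]'
python3 - <<'E'
from h import *
s=sense(); t=capture("top")
for r in place_of("keeper_knob","top"): print(r,at_z(t,r["centre"],52).round(1))
p=np.array(s["eef_pos"][:2])-[561.7,141.3]; print(np.hypot(*p),np.degrees(np.arctan2(p[1],p[0]))%360,s["grip_width"],s["force"])
E
```

```text
time_s: 12.78
eef_pos: [469.7, 36.8, 48.2]
ee_rot: [-0.001, 0.912, 0.409, 0.001]
force: [10.7, 11.8, -13.7]
grip_width: 0.152
grip_force: 20.5
{'centre': [200.2, 263.6], 'conf': 0.57} [280.1 316.8  52. ]
139.25828442198258 228.63070446166438 0.1517797546799116 [ 10.72533647  11.83089906 -13.65021941]
```

```bash

python3 -m jog '[{"tx":3,"ty":0,"tz":1,"ax":0,"ay":0,"az":0,"jaw":1},{"tx":0.8,"ty":14,"tz":0,"ax":0,"ay":0,"az":-0.1,"jaw":1},{"tx":0.8,"ty":14,"tz":0,"ax":0,"ay":0,"az":-0.1,"jaw":1},{"tx":0.8,"ty":14,"tz":0,"ax":0,"ay":0,"az":-0.1,"jaw":1}]'
```

```text
time_s: 13.38
eef_pos: [505.7, 14.3, 47.8]
ee_rot: [0.0, 0.841, 0.542, -0.002]
force: [-3.6, -5.8, 1.7]
grip_width: 0.151
grip_force: 21.7
```

```bash

python3 -m jog '[{"tx":-0.3,"ty":14.1,"tz":0,"ax":0,"ay":0,"az":-0.1,"jaw":1},{"tx":0.7,"ty":14.1,"tz":0,"ax":0,"ay":0,"az":-0.1,"jaw":1},{"tx":0.7,"ty":14.1,"tz":0,"ax":0,"ay":0,"az":-0.1,"jaw":1},{"tx":0.7,"ty":14.1,"tz":0,"ax":0,"ay":0,"az":-0.1,"jaw":1}]'
```

```text
time_s: 13.88
eef_pos: [560.5, 2.2, 47.8]
ee_rot: [-0.001, 0.717, 0.698, -0.0]
force: [0.4, 4.2, -0.3]
grip_width: 0.152
grip_force: 21.7
```

```bash

python3 -m jog '[{"tx":1,"ty":14.1,"tz":0,"ax":0,"ay":0,"az":-0.1,"jaw":1},{"tx":0.8,"ty":14.1,"tz":0,"ax":0,"ay":0,"az":-0.1,"jaw":1},{"tx":0.8,"ty":14.1,"tz":0,"ax":0,"ay":0,"az":-0.1,"jaw":1},{"tx":0.5,"ty":9.9,"tz":0,"ax":0,"ay":0,"az":-0.07,"jaw":1}]'
python3 -m jog '[{"tx":0.2,"ty":5.7,"tz":0,"ax":0,"ay":0,"az":-0.04,"jaw":1},{"tx":0,"ty":3,"tz":0,"ax":0,"ay":0,"az":-0.02,"jaw":1}]'
python3 -m jog '[{"tx":0,"ty":3,"tz":0,"ax":0,"ay":0,"az":-0.02,"jaw":1},{"tx":0,"ty":0,"tz":0,"ax":0,"ay":0,"az":0,"jaw":1}]'
```

```text
time_s: 14.38
eef_pos: [611.4, 11.2, 47.9]
ee_rot: [-0.001, 0.576, 0.817, -0.0]
force: [-2.2, 3.6, 3.6]
grip_width: 0.149
grip_force: 21.9
time_s: 14.62
eef_pos: [619.5, 14.5, 47.7]
ee_rot: [-0.001, 0.552, 0.834, 0.0]
force: [-4.0, 4.3, 2.5]
grip_width: 0.15
grip_force: 21.8
time_s: 14.88
eef_pos: [620.1, 14.7, 47.5]
ee_rot: [-0.003, 0.544, 0.839, -0.002]
force: [-13.7, -1.1, 8.4]
grip_width: 0.15
grip_force: 22.5
```

Hard stop felt (14 N, no further travel). Release, rise, look.

```bash

python3 -m jog '[{"tx":0,"ty":0,"tz":0,"ax":0,"ay":0,"az":0,"jaw":0.2},{"tx":0,"ty":0,"tz":0,"ax":0,"ay":0,"az":0,"jaw":-0.2},{"tx":0,"ty":0,"tz":0,"ax":0,"ay":0,"az":0,"jaw":-0.2},{"tx":0,"ty":0,"tz":-30,"ax":0,"ay":0,"az":0,"jaw":-0.2},{"tx":0,"ty":0,"tz":-50,"ax":0,"ay":0,"az":0,"jaw":-0.2}]'
python3 -m jog '[{"tx":0,"ty":0,"tz":-50,"ax":0,"ay":0,"az":0,"jaw":-0.2},{"tx":0,"ty":0,"tz":0,"ax":0,"ay":0,"az":0,"jaw":-0.2},{"tx":0,"ty":0,"tz":0,"ax":0,"ay":0,"az":0,"jaw":-0.2}]'
python3 - <<'E'
from h import *
s=sense(); c=capture("wrist"); print(s["time_s"],s["force"])
for q,z in (("cell_blue",8),("holder",0),("keeper_knob",52)):
  for r in place_of(q,"wrist"): print(q,r, at_z(c,r["centre"],z,s).round(1))
cv2.imwrite("pics/w6.png",c["color"][:,:,::-1])
E
```

```text
time_s: 15.5
eef_pos: [621.8, 14.9, 127.3]
ee_rot: [-0.002, 0.544, 0.839, -0.001]
force: [-0.2, 0.7, 0.1]
grip_width: 0.6
grip_force: 0.0
time_s: 15.88
eef_pos: [622.2, 14.9, 176.9]
ee_rot: [-0.001, 0.544, 0.839, -0.0]
force: [0.6, -0.2, -0.9]
grip_width: 0.598
grip_force: 0.0
15.875 [ 0.64929119 -0.19421239 -0.86315829]
cell_blue {'centre': [252.9, 89.5], 'conf': 0.62} [582.5  94.2   8. ]
holder {'centre': [255.1, 91.4], 'conf': 0.87} [585.2  93.6   0. ]
```

View pics/w6.png

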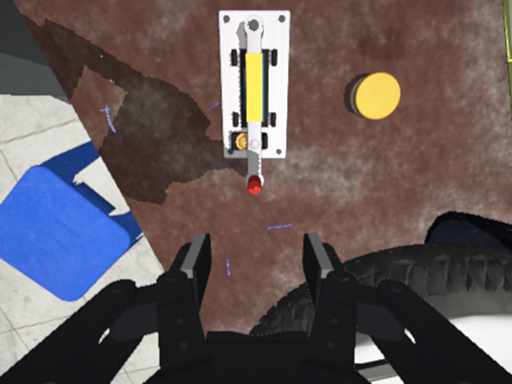

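The bar lies along the holder from hinge (253,22) to knob (255,185), within about 0.01 rad of the base's centre line. The cell shows under it at (253,90), and the gripper is clear.

```bash
python3 -c "
from rig import finish_job; print(finish_job())"
```

```text
the job is handed in; nothing more can be done
None
```

The blue cell lies in the holder's pocket, the keeper bar is shut against its stop with the gripper clear, and the job was handed in at about 16 s on the robot's clock (no verdict was returned).

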